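# Lock the bayonet filler cap onto a hydraulic power pack

## Robot

A 6-joint arm with a two-finger parallel gripper is mounted at the origin on a cart in front of the work surface, level with it; the furniture and walls round the work are solid. World frame = base frame: x ahead of the robot, y to its left, z up, the work surface at z = 0. Lengths are in mm, angles in rad, forces in N, time in s.
With the tool pointing down it reaches from about 250 to 775 mm from the base axis. Payload 4 kg.
Tool frame: the origin (TCP) lies on the centre line of the jaws, within the pads' length; the fingertips stand 17 mm ahead of it and the grasp point (between the pads) lies 2 mm behind it; x points along the fingers, z is the direction in which the jaws open and shut, and the axes are right-handed (so a half turn about x gives the same grasp; the last joint's range is limited). The gripper opens to 94 mm and grips with 3 to 60 N. Pads are 16 mm wide; open, the fingers measure 119 mm over their backs; the gripper's body (75 mm by 177 mm) begins 78 mm behind the grasp point.
Start: joints at [1.216, 0.087, 1.371, -0, 1.684, -0.103], TCP at [137.04, 532.671, 222.506] pointing down, gripper open.
Joint ranges: [-3.1, 3.1], [-0.76, 2.03], [0.27, 2.55], [-1.08, 4.22], [0.17, 2.65], [-2.57, 2.57]. Speed limits (rad/s): [2.79, 2.79, 3.14, 3.14, 3.14, 3.14].

## Interface

Orientations are given as a rotation vector (axis times angle).
In Python, from cell import observe, grab_frame, sign_off gives the robot as it stands.
- The arm moves only by the tool apply_moves, never from a script. Its argument "commands" is text: rows parted by semicolons, each of 5 numbers parted by spaces: the opening, from -1 (shut) to 1 (fully open), then the shift along the tool's x, y, z in m, then the turn about the tool's x in rad. In form: jaw tx ty tz twist; .... A call has exactly 5 rows; each row is the pose to reach, as a shift and turn from the pose commanded when the call began, along the tool's axes at that moment; what a row does not reach only later rows make up. A row lasts 1/12 s, in which the tool goes at most 41.7 mm and 7.16 degrees, less where a joint would pass 70% of its speed; a pose out of reach is approached as far as the arm can. A call with a gripper value outside its range is refused whole. The fingers move at their own pace and stop on an object; "squeeze" is the grip in N (left out, the last holds). Time passes only in rows, so rows that repeat a pose let the fingers close, or fill a call up. It gives the time, the measured TCP pose, the force and the opening at its end, in the units of the state.
- observe(): the state, without advancing time (a new reading comes with each control period).
- grab_frame(name): name is "scene" or "top" or "wrist"; returns a dict with "pixels" (384x512x3 uint8, blue, green, red), "fovy" (degrees; the focal length in pixels is half the picture's height over the tangent of half this angle, whatever the lens; pixels are square), "cx", "cy" (the principal point, pixels), "R" (3x3) and "t" (3): a world point X has camera coordinates R X + t; the wrist camera has in their place "mount" (4x4, takes a point from camera to tool coordinates, whose origin is the TCP and whose axes are the tool frame's). Camera axes: x right, y down, z forward; pixel columns grow to the right and rows downward; lengths in mm; the calibration is good to about 2 mm. A picture is of the moment at which its call begins: read the wrist's pose just before it. There is no depth.
- sign_off(): hands the job in, once; it reports no verdict.
The state is a dict: "clock": time; "qpos": joint angles; "dq": joint speeds; "joint_torque": joint torques, N m; "position": TCP position; "eef_rot": TCP orientation; "contact_force": force on the tool from outside, world axes, zero at the start; "ft_torque": the same for the moment, N m; "opening": opening from 0.0 (shut) to 1.0 (fully open).
Only numpy, scipy, OpenCV 4.12 (cv2) and the standard library are available. Lean on these libraries where they do the work, as an engineer would, in place of code of your own. Each camera call takes 0.05 s, during which the arm holds its last target.

## Task

The hydraulic power pack on the bench has been topped up; put its black filler cap back on. Take the cap by its bar, let its two lugs down through the two slots of the open filler neck, push it in against its spring and twist it clockwise to the stop until it springs up locked, then let go. Feel for the slots with a light hand, never press or knock the tank with more than about 60 N, and leave the other things on the bench where they are.

Things in the scene. Friction and masses are not known exactly. Their poses are not given: they have to be found in the camera images.
- tank: Hydraulic power pack, heavy, does not move: grey steel tank 164 (x) x 314 (y) x 110 mm high; on its +y end (y from +55 mm on) a motor and pump stand up to 210 mm above the bench: carry the cap round or over them. Origin under the middle of the tank on the bench, z up.
- neck_mouth (a point): Middle of the open rim of the steel filler neck on the tank's -y end, 140 mm above the bench, 30 above the tank top; axes parallel to the tank's. Neck 68 mm across outside; flat lip with a 48 mm bore and two opposite slots 12 mm wide out to radius 30. It was bolted on by hand: the line of the slots lies anywhere within 0.7 rad of the tank's x axis and is not measured; find it by eye or feel.
- neck_seat (a point): Middle of the flat seat inside the neck, 15 mm below the rim, on which the cap's sealing plate lands. Under the lip the lugs turn only clockwise (seen from above): 0.79 rad from the slots is an end stop, and there the locking pockets, into which the lugs spring up 2.7 mm (0.05 rad of play each way). Anticlockwise is blocked at the slots.
- cap_grip (a point): Centre of the grip bar of the loose black filler cap (0.19 kg), which stands upright, this point 42 mm above the bench. x along the bar, z up. Bar 58 (x) x 13 (y) mm, 12 mm above and below this point, flange 76 across. Height above the rim: 32 mm with the lugs resting on the lip, 27 dropped into the slots (it then stands by itself, so you may take a new grip), below 21 able to turn, 20 flange on the rim, 24 locked and let go.
- cap_lugs (a point): On the cap's axis 32 mm below cap_grip, level with the undersides of the two opposite steel lugs, which lie in line with the bar: 9 mm wide, 5 high, out to radius 28, on a spigot 44 mm across. 10 mm lower is the tapered sprung sealing plate, 43 mm across: 4 N to start, 0.8 N per mm, about 10 N when the flange is on the rim. A half turn makes no difference.
- masking_tape: Bystander: roll of cream masking tape lying flat, 104 mm across, 25 mm high; origin under its middle.
- spanner_11: Bystander: small steel combination spanner lying flat, 136 mm long, 5 mm high; origin under its middle.
- tape_measure: Bystander: yellow tape measure standing on its base, 36x77x62 mm; origin under its middle.
Not all that is in view belongs to the job. What is meant by the part that bears cap_grip is not blue, green or turquoise, and is the larger of those in its own colour.

How it is judged (in metres and radians):
At the end, for the whole second after the job is handed in: The cap is locked in the filler neck: its grip point stands 22.5 to 25.6 mm above the rim (lugs sprung up into the pockets under the lip), within 4 mm of the neck's axis and upright within 0.06 rad (z of cap_grip in the frame of neck_mouth between 0.0225 and 0.0256 m and horizontal distance between cap_grip and neck_mouth below 0.004 m and angle between cap_grip's own z axis and vertical below 0.06 rad); the robot touches nothing.
It fails at once if the tank, neck or rim is pressed or knocked with more than 60 N (contact force between tank and anything else above 60 N).
It fails at once if a bystander (masking tape, spanner, tape measure) is shifted by more than 30 mm (distance of any of masking_tape, spanner_11, tape_measure from where it was at the start of the episode above 0.03 m).
It also fails if it takes over 70 s, if anything falls off the work surface, if the arm or the gripper's body presses on something with over 40 N, if the wrist force passes 120 N, or if a joint passes its speed limit or range.

## Working session

There is one attempt and no reset: what is moved stays moved. The work goes in short steps, Python scripts to look and compute and a tool call to move; the robot and the scene stay as the last step left them, time stands still between calls to the robot, and variables do not carry over. Pictures are saved under pics/ and viewed, and the job is handed in when it is done.

Besides the shell and the picture viewer there is one more tool, called after "Request:" as a command line: name --argument value ..., lists and objects as JSON in quotes. apply_moves: Moves the arm, as the interface text tells. Its arguments: {"type":"object","properties":{"commands":{"type":"string"},"squeeze":{"type":"number"}},"required":["commands"]}

```bash
ls; mkdir -p pics
python3 - <<'E'
from cell import observe, grab_frame
import cv2,numpy as np
s=observe();print({k:np.round(v,3).tolist() for k,v in s.items()})
for n in("scene","top","wrist"):
    f=grab_frame(n);cv2.imwrite(f"pics/{n}0.png",f["pixels"])
    print(n,{k:np.round(v,4).tolist() for k,v in f.items() if k!="pixels"})
E
```

```text
pics
{'clock': 0.0, 'qpos': [1.216, 0.088, 1.372, -0.0, 1.684, -0.103], 'dq': [-0.0, 0.0, 0.0, -0.0, 0.002, 0.001], 'joint_torque': [-0.0, -34.02, -30.242, 0.072, 0.033, -0.0], 'position': [136.872, 532.175, 221.327], 'eef_rot': [-1.023, 1.32, 1.021], 'contact_force': [0.415, 0.071, -0.235], 'ft_torque': [-0.055, 0.02, -0.007], 'opening': 0.999}
scene {'fovy': 43.9481, 'cx': 257.811, 'cy': 191.9805, 'R': [[0.6437, -0.7652, -0.0052], [-0.5877, -0.49, -0.6438], [0.4901, 0.4175, -0.7652]], 't': [-233.0714, 471.4357, 935.0794]}
top {'fovy': 45.8812, 'cx': 256.843, 'cy': 192.0648, 'R': [[-0.003, -0.9993, 0.0361], [-0.9822, -0.0038, -0.1878], [0.1878, -0.036, -0.9815]], 't': [121.117, 557.3561, 1483.4436]}
wrist {'fovy': 67.1446, 'cx': 253.2935, 'cy': 195.088, 'mount': [[0.001, -0.2594, 0.9658, -162.3842], [-0.0017, -0.9658, -0.2594, 76.0395], [1.0, -0.0014, -0.0014, 0.7058], [0.0, 0.0, 0.0, 1.0]]}
```

View pics/scene0.png

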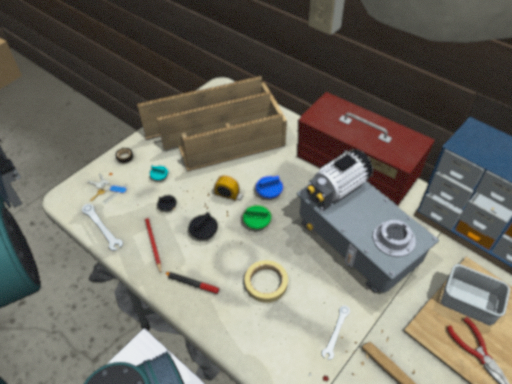

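View pics/top0.png

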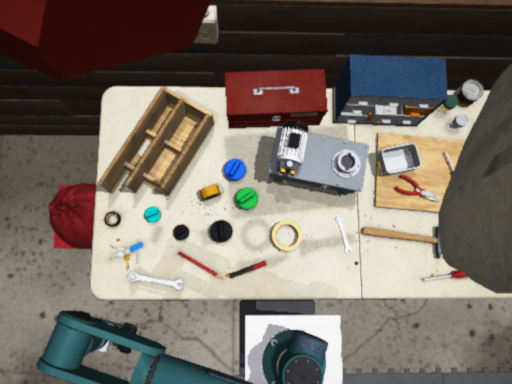

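View pics/wrist0.png

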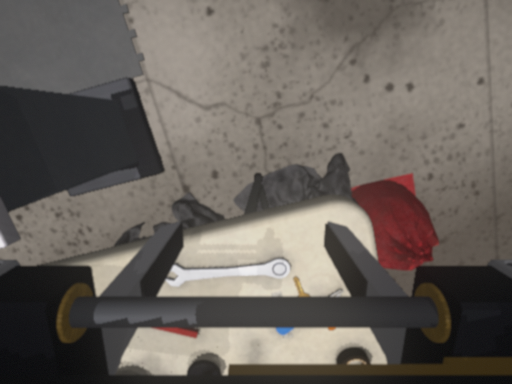

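Candidates in the scene/top pictures are: large black (203,227)/(221,231), small black (167,203)/(181,232), green (257,217)/(247,198), blue (269,187)/(234,169) and turquoise (158,173)/(152,214). I choose the large black one. Next I check it in close crops and measure.

```bash
cat > h.py <<'E'
from cell import observe, grab_frame
import cv2,numpy as np
from scipy.spatial.transform import Rotation as Ro
def K(f):
    F=192/np.tan(np.radians(f["fovy"])/2);return F,f["cx"],f["cy"]
def ext(f,s=None):
    if "R" in f: return np.array(f["R"]),np.array(f["t"])
    M=np.array(f["mount"]);T=np.eye(4);T[:3,:3]=Ro.from_rotvec(s["eef_rot"]).as_matrix();T[:3,3]=s["position"]
    W=np.linalg.inv(T@M);return W[:3,:3],W[:3,3]
def onz(f,u,v,z,s=None):
    F,cx,cy=K(f);R,t=ext(f,s);d=R.T@np.array([(u-cx)/F,(v-cy)/F,1]);c=-R.T@t
    return c+d*(z-c[2])/d[2]
def proj(f,X,s=None):
    F,cx,cy=K(f);R,t=ext(f,s);p=R@np.array(X)+t;return np.array([F*p[0]/p[2]+cx,F*p[1]/p[2]+cy])
def crop(f,u,v,w,h,k,name):
    u0=int(u-w/2);v0=int(v-h/2);c=f["pixels"][max(v0,0):v0+h,max(u0,0):u0+w]
    cv2.imwrite("pics/"+name,cv2.resize(c,None,fx=k,fy=k,interpolation=cv2.INTER_CUBIC))
E
python3 - <<'E'
from h import *
f=grab_frame("top");g=grab_frame("scene")
a=[]
def C(f,u,v):
    c=f["pixels"][v-32:v+32,u-32:u+32];return cv2.resize(c,(384,384),interpolation=cv2.INTER_CUBIC)
cv2.imwrite("pics/c1.png",np.vstack([np.hstack([C(f,221,231),C(f,346,163)])]))
cv2.imwrite("pics/c2.png",np.hstack([C(g,203,227),C(g,395,237)]))
print(onz(f,221,231,42),onz(g,203,220,42),onz(f,346,162,140),onz(g,395,235,140))
print(observe()["clock"])
E
```

```text
[426.21965041 241.10679177  42.        ] [432.53097869 242.02177551  42.        ] [ 640.67976436 -165.23272861  140.        ] [ 631.32101528 -175.38809512  140.        ]
0.25
```

View pics/c1.png

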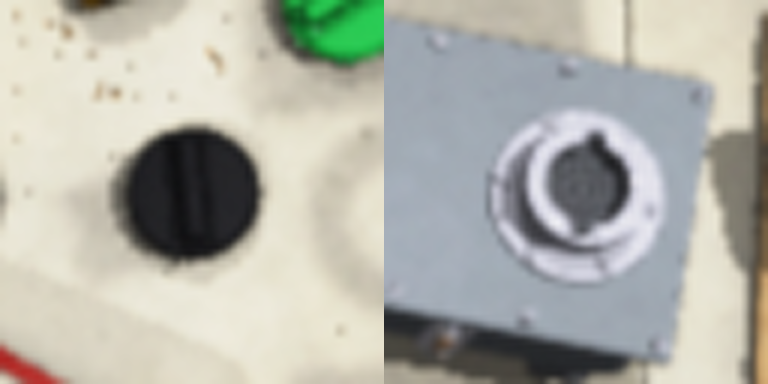

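View pics/c2.png

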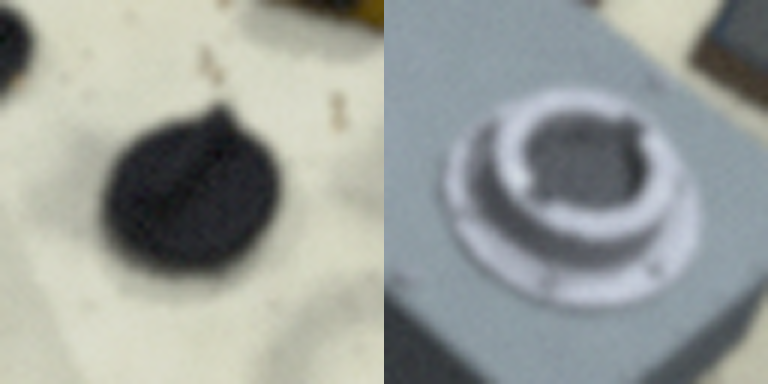

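Run:
```python
from h import *
f=grab_frame("top");g=grab_frame("scene");s=observe()
P=lambda c,u,v,z:(onz(c[0],c[1]+u/6,c[2]+v/6,z)).round(1)
ct=(f,189,199);nt=(f,314,131);cs=(g,171,195);ns=(g,363,205)
print("bar",P(ct,180,140,54),P(ct,200,236,54), "scene bar",P(cs,222,110,54),P(cs,160,210,54))
print("rim c",P(nt,202,178,140),"slots",P(nt,213,137,140),P(nt,197,229,140))
print("scene rim",P(ns,202,165-15,140),"slots",P(ns,252,130,140),P(ns,153,190,140))
print("tank edge top y-",P(nt,327,83,110),P(nt,285,360,110))
print(Ro.from_rotvec(s["eef_rot"]).as_matrix().round(3),s["position"])
```

```text
bar [453.8 247.6  54. ] [400.7 235.9  54. ] scene bar [450.2 239.9  54. ] [396.2 223.4  54. ]
rim c [ 645.2 -170.9  140. ] slots [ 668.2 -177.8  140. ] [ 616.8 -167.   140. ]
scene rim [ 645.8 -171.4  140. ] slots [ 666.1 -181.3  140. ] [ 618.1 -166.5  140. ]
tank edge top y- [ 708.3 -250.7  110. ] [ 550.8 -219.7  110. ]
[[-0.    -0.968  0.249]
 [-0.     0.249  0.968]
 [-1.     0.    -0.   ]] [137.03128844 532.56634314 222.21994818]
```

Request:
apply_moves --commands "1 0.002 -0.035 -0.021 -0.09; 1 0.004 -0.070 -0.042 -0.18; 1 0.006 -0.105 -0.063 -0.28; 1 0.008 -0.140 -0.084 -0.38; 1 0.010 -0.176 -0.105 -0.47"

```text
clock: 0.77
position: [282.0, 385.8, 212.5]
eef_rot: [-1.372, 1.094, 1.372]
contact_force: [0.6, 0.5, 0.7]
opening: 1.002
```

```bash
cat >> h.py <<'E'
def to_tool(s,dx):
    return Ro.from_rotvec(s["eef_rot"]).as_matrix().T@np.array(dx)
def yaw(s):
    R=Ro.from_rotvec(s["eef_rot"]).as_matrix();return np.arctan2(R[1,2],R[0,2])
E
python3 - <<'E'
from h import *
s=observe();print(s["clock"],s["position"],yaw(s),to_tool(s,np.array([427,241,205])-s["position"]))
E
```

```text
0.7667 [282.00082352 385.81733802 212.5376997 ] 1.7948751429010357 [   7.5235239  -109.19068822 -173.41980765]
```

Request:
apply_moves --commands "1 0.002 -0.022 -0.034 0; 1 0.004 -0.044 -0.068 0; 1 0.006 -0.066 -0.103 0; 1 0.008 -0.088 -0.138 0; 1 0.010 -0.109 -0.173 0"

```text
clock: 1.18
position: [426.3, 240.2, 202.7]
eef_rot: [-1.368, 1.097, 1.368]
contact_force: [-0.3, 0.9, -0.2]
opening: 0.996
```

Request:
apply_moves --commands "1 0.0 0 0 0; 1 0 0 0 0; 1 0 0 0 0;1 0 0 0 0;1 0 0 0 0"

```text
clock: 1.6
position: [424.3, 243.1, 202.7]
eef_rot: [-1.37, 1.096, 1.37]
contact_force: [-0.8, 0.5, 0.4]
opening: 1.002
```

Run:
```python
from h import *
s=observe();f=grab_frame("wrist");cv2.imwrite("pics/w1.png",f["pixels"]);print(s["clock"],s["position"],yaw(s),proj(f,[427,241,54],s))
```

```text
1.6 [424.32139855 243.0789587  202.73220419] 1.7914894289359198 [250.37204481 190.15769168]
```

View pics/w1.png

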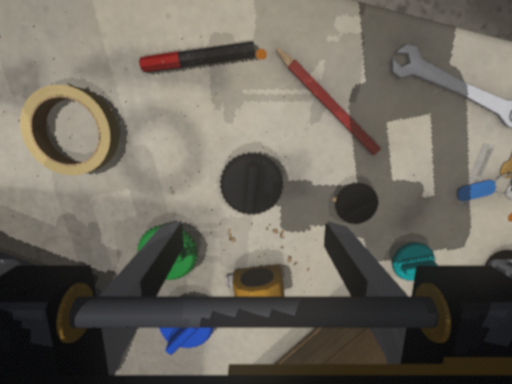

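The wrist view shows the large black cap at (252,182) with a near-vertical bar, and the small black one, clearly smaller, at (356,202). I zoom in on the large one.

Run:
```python
from h import *
f=grab_frame("wrist");c=f["pixels"][142:222,212:292];c=cv2.convertScaleAbs(c,alpha=2.2,beta=20)
cv2.imwrite("pics/w1c.png",cv2.resize(c,(560,560),interpolation=cv2.INTER_CUBIC))
for i in range(4):
  s=observe();grab_frame("top");print(s["clock"],s["position"].round(2) if hasattr(s["position"],'round') else s["position"],round(yaw(s),4))
```

```text
1.7 [424.39 242.98 202.73] 1.7914
1.75 [424.5  242.84 202.7 ] 1.7912
1.8 [424.62 242.71 202.65] 1.7909
1.85 [424.73 242.5  202.6 ] 1.7904
```

View pics/w1c.png

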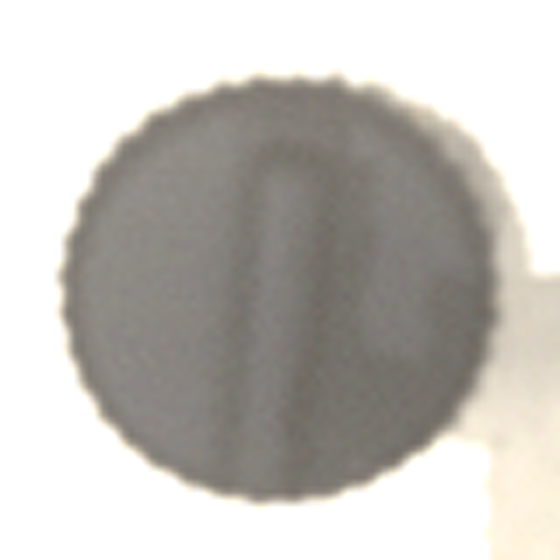

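Run:
```python
from h import *
s=observe();f=grab_frame("wrist")
P=lambda u,v,z:onz(f,212+(u+.0)/7,142+v/7,z,s).round(1)
a=P(291,155,54);b=P(262,488,54);print(s["position"],yaw(s));print(a,b,(a+b)/2,np.linalg.norm(a-b),np.arctan2(*(a-b)[1::-1])); 
print("disc",P(280,288,27), np.linalg.norm(P(65,288,27)-P(495,288,27)))
```

```text
[424.81644331 242.36935053 202.57459904] 1.790158881278671
[398.4 237.4  54. ] [452.2 244.5  54. ] [425.3  240.95  54.  ] 54.26647215362356 -3.010380623658076
disc [425.2 241.4  27. ] 73.44181370309424
```

Request:
apply_moves --commands "1 0.03 0 -0.0007 0.02; 1 0.06 0 -0.0007 0.04; 1 0.09 0 -0.0007 0.06; 1 0.12 0 -0.0007 0.08; 1 0.12 0 -0.0007 0.08"

```text
clock: 2.37
position: [420.8, 239.3, 75.9]
eef_rot: [-1.307, 1.153, 1.317]
contact_force: [-0.3, -0.9, -1.0]
opening: 1.002
```

Run:
```python
from h import *
s=observe();f=grab_frame("wrist");c=f["pixels"];c=cv2.convertScaleAbs(c,alpha=1.8,beta=20)
cv2.imwrite("pics/w2.png",c);print(s["clock"],s["position"],yaw(s))
```

```text
2.3667 [420.79194651 239.31248188  75.92286931] 1.7087484765525227
```

View pics/w2.png

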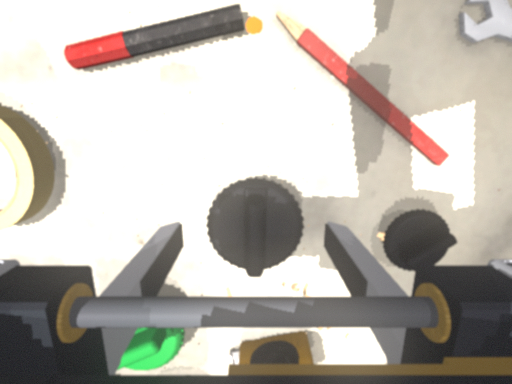

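The cap's bar is now vertical in the wrist view at (255,222), between the fingers. I descend and close.

Request:
apply_moves --commands "1 0.008 0 0 0; 1 0.016 0 0 0; 1 0.024 0 0 0; 1 0.032 0 0 0; 1 0.032 0 0 0"

```text
clock: 2.83
position: [424.6, 240.9, 49.2]
eef_rot: [-1.31, 1.142, 1.312]
contact_force: [-0.6, -0.1, -1.0]
opening: 0.998
```

Request:
apply_moves --commands "1 0 0 0 0; 1 0 0 0 0; 1 0 0 0 0; 1 0 0 0 0; 1 0 0 0 0"

```text
clock: 3.25
position: [425.6, 241.3, 50.9]
eef_rot: [-1.31, 1.14, 1.31]
contact_force: [0.2, 0.1, -0.4]
opening: 0.998
```

Run:
```python
from h import *
s=observe();f=grab_frame("wrist");c=f["pixels"];c=cv2.convertScaleAbs(c,alpha=1.8,beta=20)
cv2.imwrite("pics/w3.png",c);print(s["clock"],s["position"],yaw(s),s["contact_force"])
```

```text
3.25 [425.59394129 241.33424473  50.92022504] 1.709040786644102 [ 0.15192981  0.09418816 -0.40136782]
```

View pics/w3.png

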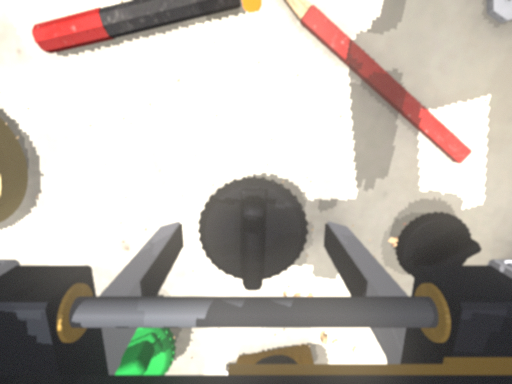

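The bar lies upright between the fingers at (253,240), so I close.

Request:
apply_moves --commands "-1 0 0 0 0; -1 0 0 0 0; -1 0 0 0 0; -1 0 0 0 0; -1 0 0 0 0" --squeeze 45

```text
clock: 3.72
position: [425.3, 241.2, 50.5]
eef_rot: [-1.31, 1.141, 1.31]
contact_force: [0.3, -0.2, 0.2]
opening: 0.683
```

Request:
apply_moves --commands "-1 0 0 0 0; -1 0 0 0 0; -1 0 0 0 0; -1 0 0 0 0; -1 0 0 0 0"

```text
clock: 4.13
position: [425.3, 241.2, 50.5]
eef_rot: [-1.31, 1.141, 1.31]
contact_force: [0.1, 0.3, -0.6]
opening: 0.327
```

Request:
apply_moves --commands "-1 -0.01 0 0 0; -1 -0.02 0 0 0; -1 -0.03 0 0 0; -1 -0.04 0 0 0; -1 -0.04 0 0 0"

```text
clock: 4.55
position: [427.3, 242.1, 94.1]
eef_rot: [-1.311, 1.135, 1.307]
contact_force: [0.1, -0.1, 0.6]
opening: 0.01
```

Run:
```python
from h import *
s=observe();f=grab_frame("wrist");c=f["pixels"];c=cv2.convertScaleAbs(c,alpha=1.8,beta=20)
cv2.imwrite("pics/w4.png",c);print(s["clock"],s["position"],yaw(s),s["contact_force"],s["opening"])
```

```text
4.55 [427.26754093 242.0635383   94.14765616] 1.7090665239006622 [ 0.08754451 -0.06046068  0.57407888] 0.009669151750402673
```

View pics/w4.png

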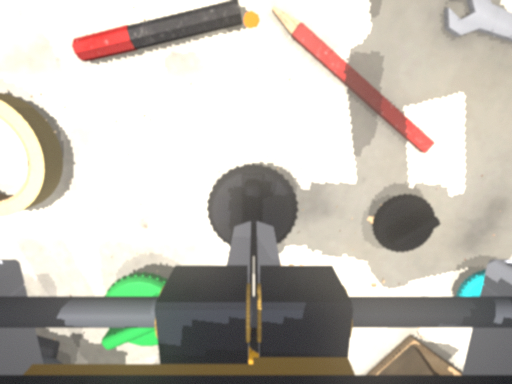

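I raised before the slow fingers had closed, and they shut on nothing. The cap still stands at (253,205). I reopen fully and repeat.

Request:
apply_moves --commands "1 0 0 0 0; 1 0 0 0 0; 1 0 0 0 0; 1 0 0 0 0; 1 0 0 0 0"

```text
clock: 5.02
position: [425.0, 241.1, 90.0]
eef_rot: [-1.31, 1.142, 1.311]
contact_force: [-0.3, 0.0, -0.3]
opening: 0.322
```

Request:
apply_moves --commands "1 0 0 0 0; 1 0 0 0 0; 1 0 0 0 0; 1 0 0 0 0; 1 0 0 0 0"

```text
clock: 5.43
position: [425.3, 241.2, 90.5]
eef_rot: [-1.31, 1.141, 1.31]
contact_force: [0.1, 0.6, 1.2]
opening: 0.678
```

Run:
```python
from h import *
s=observe();f=grab_frame("wrist");c=f["pixels"][140:290,180:330];c=cv2.convertScaleAbs(c,alpha=1.8,beta=20)
cv2.imwrite("pics/w5.png",cv2.resize(c,(600,600),interpolation=cv2.INTER_CUBIC));print(s["clock"],s["position"],yaw(s),s["contact_force"],s["opening"])
print(proj(f,[425.3,241.2,54],s))
```

```text
5.4333 [425.32555553 241.21429561  90.50399096] 1.7090233449083732 [0.10181952 0.55127593 1.16325577] 0.6783867315661396
[252.43545773 224.5916308 ]
```

View pics/w5.png

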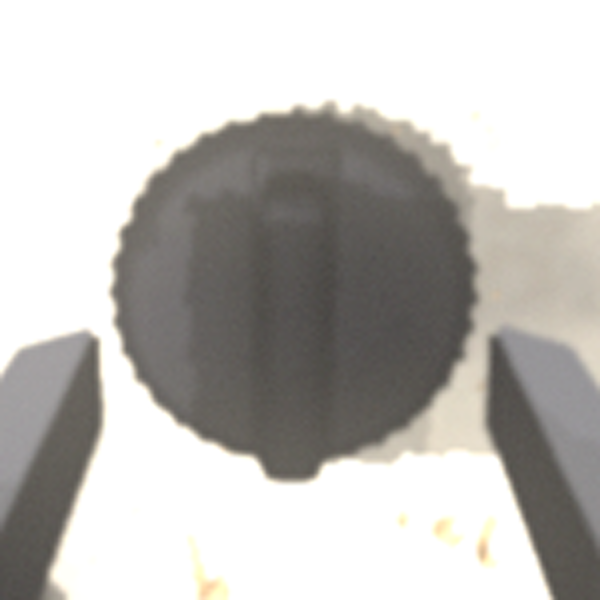

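Request:
apply_moves --commands "0.3 0.01 0 0 0; 0.2 0.02 0 0 0; 0.1 0.03 0 0 0; 0 0.04 0 0 0; 0 0.04 0 0 0"

```text
clock: 5.9
position: [423.6, 240.5, 47.3]
eef_rot: [-1.309, 1.145, 1.313]
contact_force: [-0.5, -0.5, -0.1]
opening: 0.506
```

Request:
apply_moves --commands "-1 0 0 0 0; -1 0 0 0 0; -1 0 0 0 0; -1 0 0 0 0; -1 0 0 0 0" --squeeze 45

```text
clock: 6.32
position: [425.6, 241.3, 51.0]
eef_rot: [-1.31, 1.14, 1.31]
contact_force: [0.2, -0.3, 0.4]
opening: 0.184
```

Request:
apply_moves --commands "-1 0 0 0 0; -1 0 0 0 0; -1 0 0 0 0; -1 0 0 0 0; -1 0 0 0 0"

```text
clock: 6.73
position: [425.6, 241.3, 50.9]
eef_rot: [-1.31, 1.14, 1.31]
contact_force: [0.2, 1.2, 1.3]
opening: 0.135
```

Request:
apply_moves --commands "-1 -0.02 0 0 0; -1 -0.05 0 0 0; -1 -0.085 0 0 0; -1 -0.12 0 0 0; -1 -0.15 0 0 0"

```text
clock: 7.15
position: [425.0, 241.2, 201.9]
eef_rot: [-1.31, 1.141, 1.311]
contact_force: [1.6, 0.9, -1.3]
opening: 0.135
```

Run:
```python
from h import *
s=observe();f=grab_frame("wrist");c=f["pixels"];c=cv2.convertScaleAbs(c,alpha=1.8,beta=20)
cv2.imwrite("pics/w6.png",c);print(s["clock"],s["position"],yaw(s),s["contact_force"],s["opening"])
```

```text
7.15 [424.99232378 241.15232734 201.94781119] 1.7090719453771412 [ 1.57926157  0.86317984 -1.32610034] 0.1353253250492571
```

View pics/w6.png

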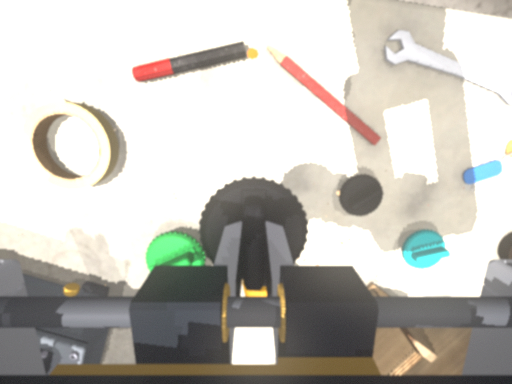

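Request:
apply_moves --commands "-1 -0.006 0.005 -0.035 0.08; -1 -0.012 0.010 -0.070 0.16; -1 -0.018 0.015 -0.106 0.24; -1 -0.024 0.020 -0.142 0.32; -1 -0.030 0.025 -0.178 0.39"

```text
clock: 7.62
position: [424.3, 60.1, 229.5]
eef_rot: [-1.019, 1.32, 1.021]
contact_force: [1.1, -0.5, -1.6]
opening: 0.136
```

Run:
```python
from h import *
s=observe();print(s["clock"],s["position"],yaw(s));R=Ro.from_euler('z',0).as_matrix()
a=1.319;T=np.array([[0,0,-1],[-np.sin(a),np.cos(a),0],[np.cos(a),np.sin(a),0]])
print(T@[25,-190,0],T@[170,-40,0])
```

```text
7.6167 [424.25414043  60.13459873 229.54745067] 1.3161895404729274
[   0.          -71.54902908 -177.7800226 ] [   0.         -174.60505656    3.61582961]
```

Request:
apply_moves --commands "-1 -0.003 -0.014 -0.035 0; -1 -0.006 -0.028 -0.070 0; -1 -0.009 -0.042 -0.106 0; -1 -0.012 -0.056 -0.142 0; -1 -0.012 -0.071 -0.178 0"

```text
clock: 8.03
position: [449.1, -130.4, 242.1]
eef_rot: [-1.021, 1.318, 1.022]
contact_force: [0.6, 0.5, -1.3]
opening: 0.135
```

Run:
```python
from h import *
s=observe();print(s["clock"],s["position"],yaw(s));
a=1.319;T=np.array([[0,0,-1],[-np.sin(a),np.cos(a),0],[np.cos(a),np.sin(a),0]])
print(T@[190,-137,0], T.T@[0,-71,-178])
```

```text
8.0333 [ 449.11785241 -130.38486646  242.05716901] 1.3189176920665622
[   0.         -218.14135749  -85.34253425] [  24.4134777 -190.0762534    0.       ]
```

Commanded position is now (449.5,-128.6,242.5).

Request:
apply_moves --commands "-1 0 -0.036 -0.014 0; -1 0 -0.073 -0.028 0; -1 0 -0.110 -0.043 0; -1 0 -0.147 -0.057 0; -1 0 -0.183 -0.072 0"

```text
clock: 8.45
position: [609.8, -245.0, 240.4]
eef_rot: [-1.02, 1.319, 1.024]
contact_force: [0.9, 1.0, -1.5]
opening: 0.133
```

Request:
apply_moves --commands "-1 0 -0.018 -0.007 0; -1 0 -0.035 -0.013 0; -1 0 -0.035 -0.013 0; -1 0 -0.035 -0.013 0; -1 0 -0.035 -0.013 0"

```text
clock: 8.87
position: [638.8, -264.7, 241.4]
eef_rot: [-1.02, 1.319, 1.024]
contact_force: [-0.2, 1.0, -1.0]
opening: 0.135
```

Run:
```python
from h import *
s=observe();f=grab_frame("wrist");c=f["pixels"]
cv2.imwrite("pics/w7.png",c);print(s["clock"],s["position"],yaw(s),s["contact_force"],s["opening"],proj(f,[645,-171,140],s))
```

```text
8.8667 [ 638.76996248 -264.67346958  241.42615445] 1.3192306097127384 [-0.18013927  0.9804738  -0.991955  ] 0.13537941886273844 [351.68098396 182.64986285]
```

View pics/w7.png

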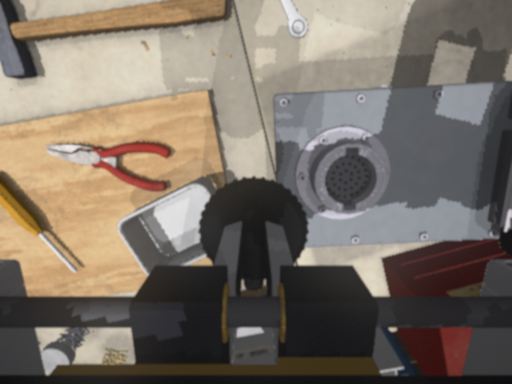

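The wrist view shows the neck at about (351,177) with slots at the top and bottom of the bore. The held cap is at (253,230). I zoom in on the neck.

Run:
```python
from h import *
s=observe();f=grab_frame("wrist");c=f["pixels"][127:227,301:401];c=cv2.convertScaleAbs(c,alpha=1.5)
cv2.imwrite("pics/w7c.png",cv2.resize(c,(600,600),interpolation=cv2.INTER_CUBIC));print(s["clock"],s["position"],yaw(s))
```

```text
8.9167 [ 638.73475318 -264.51603617  242.23407736] 1.319415347307211
```

View pics/w7c.png

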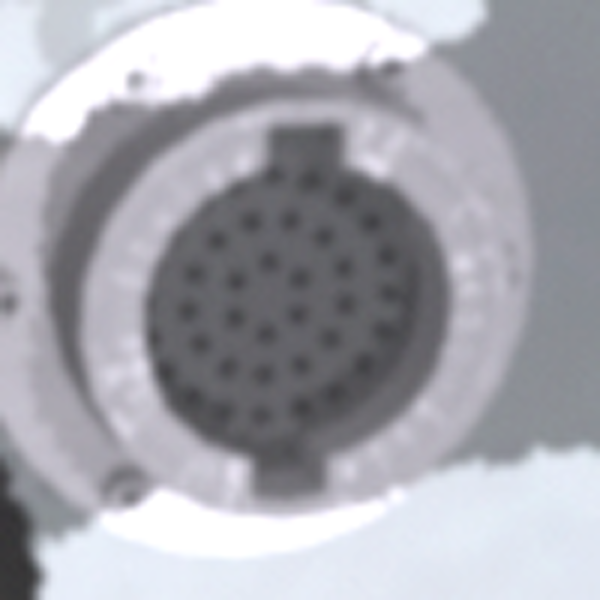

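Run:
```python
from h import *
s=observe();f=grab_frame("wrist")
P=lambda u,v,z:onz(f,301+u/6,127+v/6,z,s)
a=P(308,125,140);b=P(287,495,140);print(s["position"],yaw(s));print(a,b,(a+b)/2,np.linalg.norm(a-b)); d=b-a;print("slot yaw",np.arctan2(d[1],d[0]))
print("bore",(P(148,310,140)+P(450,310,140))/2,np.linalg.norm(P(148,310,140)-P(450,310,140)))
# cap in hand
crop(f,253,235,130,120,5,"w7d.png")
```

```text
[ 638.75904198 -264.48294644  242.8472939 ] 1.3195056723922645
[ 613.62703413 -164.62670658  140.        ] [ 671.05901555 -177.55601927  140.        ] [ 642.34302484 -171.09136293  140.        ] 58.86934361086358
slot yaw -0.22143238631152903
bore [ 641.59182687 -170.684506    140.        ] 47.04121646052698
```

View pics/w7d.png

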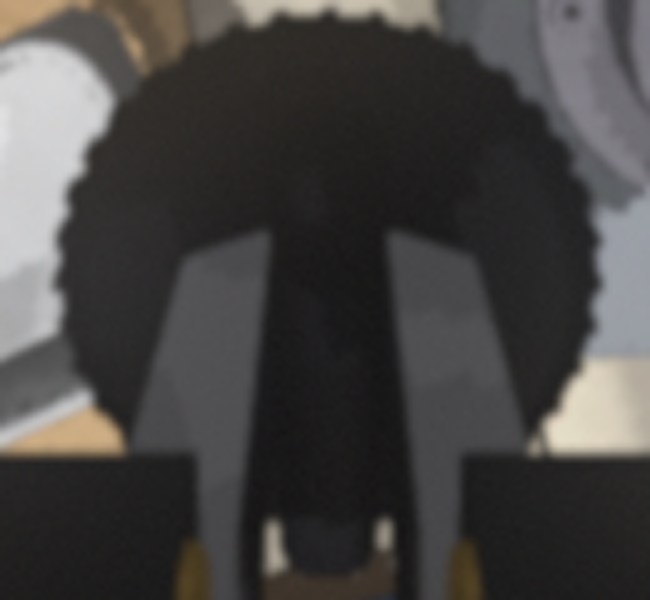

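Run:
```python
from h import *
f=grab_frame("wrist");F,cx,cy=K(f);M=np.array(f["mount"])
def ontool(u,v,x):
    d=M[:3,:3]@[(u-cx)/F,(v-cy)/F,1];c=M[:3,3];return c+d*(x-c[0])/d[0]
for x in(22,28):
    print(x,ontool(188+57/5,175+275/5,x),ontool(188+603/5,175+275/5,x),"top edge",ontool(188+330/5,175+14/5,x))
```

```text
22 [ 22.           1.9105803  -36.36654516] [22.          1.81612068 38.11466294] top edge [22.         38.14640777  0.91905214]
28 [ 28.          -0.50162628 -37.57293368] [28.         -0.5991597  39.33196087] top edge [28.         36.91334808  0.92597097]
```

Request:
apply_moves --commands "-1 0 0.007 0.030 -0.01; -1 0 0.014 0.060 -0.02; -1 0 0.021 0.091 -0.03; -1 0.01 0.021 0.091 -0.03; -1 0.02 0.021 0.091 -0.03"

```text
clock: 9.48
position: [642.1, -170.0, 224.4]
eef_rot: [-1.049, 1.303, 1.043]
contact_force: [0.9, -0.5, -2.3]
opening: 0.135
```

Request:
apply_moves --commands "-1 0.005 0 0 0; -1 0.005 0 0 0; -1 0.005 0 0 0; -1 0.005 0 0 0; -1 0.005 0 0 0"

```text
clock: 9.9
position: [641.9, -172.9, 217.9]
eef_rot: [-1.044, 1.306, 1.043]
contact_force: [0.3, -0.0, -2.0]
opening: 0.134
```

Run:
```python
from h import *
s=observe();f=grab_frame("wrist");cv2.imwrite("pics/w8.png",cv2.convertScaleAbs(f["pixels"],alpha=1.5))
g=grab_frame("scene");crop(g,390,225,110,90,6,"s8.png")
print(s["clock"],s["position"],yaw(s),s["contact_force"],s["ft_torque"])
a=yaw(s);T=np.array([[0,0,-1],[-np.sin(a),np.cos(a),0],[np.cos(a),np.sin(a),0]]);print(T@(np.array([641.6,-171.8,0])-s["position"]))
```

```text
9.9 [ 641.88715748 -172.89275375  217.92473872] 1.347704397725094 [ 2.58540378e-01 -1.93684872e-03 -1.95262523e+00] [-0.04409318 -0.00956334 -0.03634907]
[217.92473872   0.52180853   1.00214072]
```

View pics/w8.png

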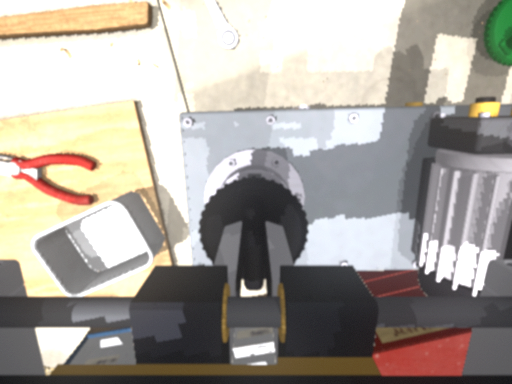

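View pics/s8.png

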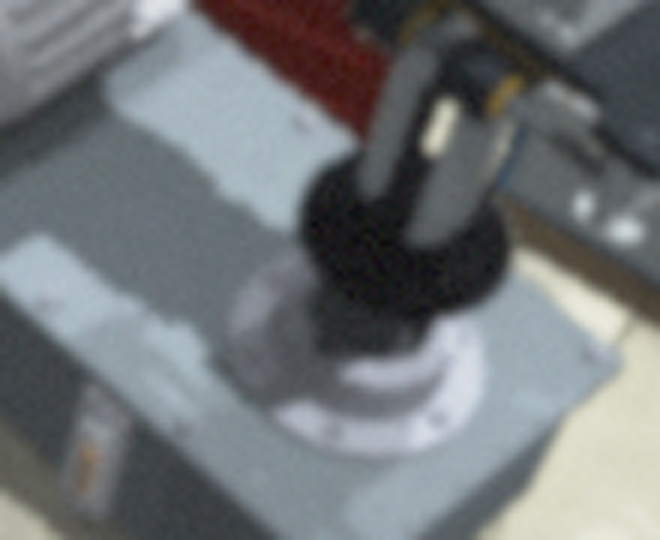

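Request:
apply_moves --commands "-1 0.005 0 0 0; -1 0.010 0 0 0; -1 0.015 0 0 0; -1 0.020 0 0 0; -1 0.022 0 0 0"

```text
clock: 10.42
position: [641.2, -171.7, 193.7]
eef_rot: [-1.043, 1.307, 1.046]
contact_force: [-0.3, -0.3, -1.6]
opening: 0.135
```

Request:
apply_moves --commands "-1 0.001 0 0 0; -1 0.002 0 0 0; -1 0.003 0 0 0; -1 0.004 0 0 0; -1 0.005 0 0 0"

```text
clock: 10.83
position: [641.9, -171.9, 190.7]
eef_rot: [-1.045, 1.306, 1.044]
contact_force: [0.5, 0.5, -2.1]
opening: 0.138
```

Request:
apply_moves --commands "-1 0.001 0 0 0; -1 0.002 0 0 0; -1 0.003 0 0 0; -1 0.004 0 0 0; -1 0.005 0 0 0"

```text
clock: 11.25
position: [641.8, -171.9, 185.3]
eef_rot: [-1.044, 1.306, 1.044]
contact_force: [-0.1, -0.9, -2.4]
opening: 0.134
```

Run:
```python
from h import *
s=observe()
print(s["clock"],s["position"],yaw(s),s["contact_force"],s["ft_torque"])
```

```text
11.25 [ 641.76017923 -171.89661124  185.34836777] 1.3490128069268918 [-0.1367048  -0.85225796 -2.4256409 ] [-0.04861884  0.00722038  0.06254414]
```

Request:
apply_moves --commands "-1 0.001 0 0 0; -1 0.002 0 0 0; -1 0.003 0 0 0; -1 0.004 0 0 0; -1 0.005 0 0 0"

```text
clock: 11.67
position: [641.7, -171.9, 180.4]
eef_rot: [-1.044, 1.306, 1.044]
contact_force: [0.6, -0.4, -2.2]
opening: 0.136
```

Request:
apply_moves --commands "-1 0.0005 0 0 0; -1 0.001 0 0 0; -1 0.0015 0 0 0; -1 0.002 0 0 0; -1 0.002 0 0 0"

```text
clock: 12.08
position: [641.7, -171.9, 178.3]
eef_rot: [-1.044, 1.306, 1.044]
contact_force: [-0.2, 0.2, -1.4]
opening: 0.135
```

Run:
```python
from h import *
s=observe()
print(s["clock"],s["position"],yaw(s),s["contact_force"],s["ft_torque"])
g=grab_frame("scene");crop(g,390,225,110,90,6,"s9.png")
```

```text
12.0833 [ 641.7258364  -171.88819654  178.30246441] 1.349015570732074 [-0.24481064  0.16274919 -1.44283426] [ 0.00681439 -0.01071277  0.00155644]
```

View pics/s9.png

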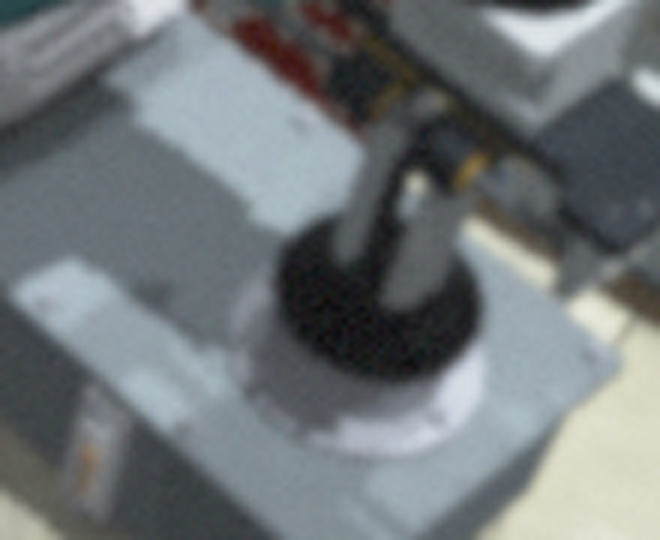

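Request:
apply_moves --commands "-1 0.0005 0 0 0; -1 0.001 0 0 0; -1 0.0015 0 0 0; -1 0.002 0 0 0; -1 0.002 0 0 0"

```text
clock: 12.55
position: [641.7, -171.9, 176.3]
eef_rot: [-1.044, 1.306, 1.044]
contact_force: [0.9, -0.3, -2.0]
opening: 0.137
```

Request:
apply_moves --commands "-1 0.0005 0 0 0; -1 0.001 0 0 0; -1 0.0015 0 0 0; -1 0.002 0 0 0; -1 0.002 0 0 0"

```text
clock: 12.97
position: [641.8, -171.9, 175.5]
eef_rot: [-1.045, 1.305, 1.044]
contact_force: [-1.7, 0.1, 3.0]
opening: 0.132
```

Contact comes at the height where the plate meets the seat, about 5 mm below lugs-on-lip, so the lugs are in the slots. I press on gently.

Request:
apply_moves --commands "-1 0.0005 0 0 0; -1 0.001 0 0 0; -1 0.0015 0 0 0; -1 0.002 0 0 0; -1 0.002 0 0 0"

```text
clock: 13.38
position: [641.8, -171.9, 172.9]
eef_rot: [-1.045, 1.306, 1.044]
contact_force: [-1.7, 0.2, 5.8]
opening: 0.135
```

Request:
apply_moves --commands "-1 0.0005 0 0 0; -1 0.001 0 0 0; -1 0.0015 0 0 0; -1 0.002 0 0 0; -1 0.002 0 0 0"

```text
clock: 13.8
position: [641.8, -172.0, 171.2]
eef_rot: [-1.045, 1.306, 1.044]
contact_force: [-3.7, 0.5, 5.8]
opening: 0.135
```

Request:
apply_moves --commands "-1 0.0005 0 0 0; -1 0.001 0 0 0; -1 0.0015 0 0 0; -1 0.002 0 0 0; -1 0.002 0 0 0"

```text
clock: 14.22
position: [641.9, -172.0, 169.7]
eef_rot: [-1.045, 1.305, 1.043]
contact_force: [-3.2, 0.5, 7.5]
opening: 0.133
```

Request:
apply_moves --commands "-1 0.0005 0 0 0; -1 0.001 0 0 0; -1 0.0015 0 0 0; -1 0.002 0 0 0; -1 0.002 0 0 0"

```text
clock: 14.63
position: [641.8, -172.0, 168.9]
eef_rot: [-1.046, 1.305, 1.043]
contact_force: [-3.2, 0.6, 10.1]
opening: 0.136
```

Request:
apply_moves --commands "-1 0.001 0 0 0; -1 0.001 0 0 0.05; -1 0.001 0 0 0.1; -1 0.001 0 0 0.15; -1 0.001 0 0 0.2"

```text
clock: 15.05
position: [642.3, -171.5, 168.8]
eef_rot: [-0.893, 1.377, 0.89]
contact_force: [-4.0, 0.7, 11.5]
opening: 0.136
```

Run:
```python
from h import *
s=observe()
print(s["clock"],s["position"],yaw(s),s["contact_force"],s["ft_torque"])
f=grab_frame("wrist");cv2.imwrite("pics/w10.png",cv2.convertScaleAbs(f["pixels"],alpha=1.5))
```

```text
15.05 [ 642.32007854 -171.53058375  168.83158025] 1.1473363650317137 [-4.00771963  0.70767141 11.53034806] [0.47853549 0.81031043 0.10571856]
```

View pics/w10.png

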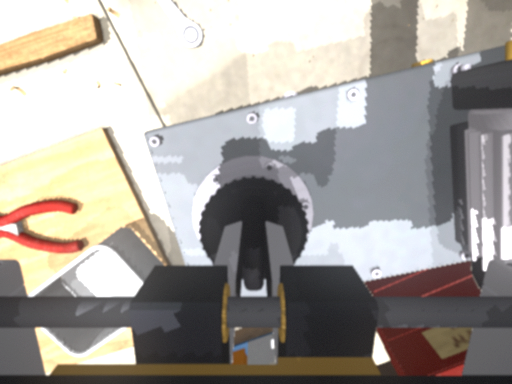

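Request:
apply_moves --commands "-1 0 0 0 0.08; -1 0 0 0 0.16; -1 0 0 0 0.24; -1 0 0 0 0.32; -1 0 0 0 0.40"

```text
clock: 15.52
position: [642.8, -171.3, 168.9]
eef_rot: [-0.585, 1.486, 0.582]
contact_force: [-2.1, 2.8, 11.8]
opening: 0.133
```

Request:
apply_moves --commands "-1 0 0 0 0.04; -1 0 0 0 0.08; -1 0 0 0 0.12; -1 0 0 0 0.16; -1 0 0 0 0.18"

```text
clock: 15.93
position: [643.1, -171.1, 168.8]
eef_rot: [-0.446, 1.519, 0.444]
contact_force: [-1.6, 2.7, 10.7]
opening: 0.134
```

Run:
```python
from h import *
s=observe()
print(s["clock"],s["position"],yaw(s),s["contact_force"],s["ft_torque"],s["opening"])
```

```text
15.9333 [ 643.07836945 -171.10175526  168.8348385 ] 0.5686769401203885 [-1.62184786  2.73672052 10.65697178] [0.48051067 0.49652734 0.24119493] 0.1342154309817692
```

Request:
apply_moves --commands "-1 0 0 0 0.015; -1 0 0 0 0.03; -1 0 0 0 0.045; -1 0 0 0 0.06; -1 0 0 0 0.06"

```text
clock: 16.35
position: [642.2, -171.6, 168.8]
eef_rot: [-0.4, 1.531, 0.398]
contact_force: [-3.1, 1.3, 12.6]
opening: 0.136
```

Run:
```python
from h import *
s=observe()
print(s["clock"],s["position"],yaw(s),s["contact_force"],s["ft_torque"],s["opening"])
f=grab_frame("wrist");cv2.imwrite("pics/w11.png",cv2.convertScaleAbs(f["pixels"],alpha=1.5))
```

```text
16.35 [ 642.21582619 -171.56809277  168.83474936] 0.5097302621859726 [-3.10137672  1.26778076 12.59365005] [0.39131393 0.88335087 0.24842598] 0.13625194440918775
```

View pics/w11.png

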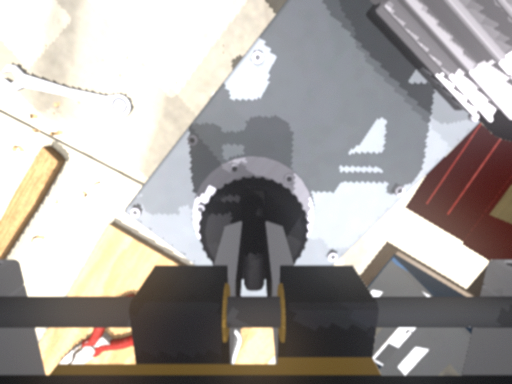

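Request:
apply_moves --commands "-1 0 0 0 0.015; -1 0 0 0 0.03; -1 0 0 0 0.045; -1 0 0 0 0.05; -1 0 0 0 0.05"

```text
clock: 16.82
position: [642.2, -171.6, 168.9]
eef_rot: [-0.363, 1.537, 0.36]
contact_force: [-4.5, 0.8, 11.9]
opening: 0.136
```

Run:
```python
from h import *
s=observe()
print(s["clock"],s["position"],yaw(s),s["contact_force"],s["ft_torque"],s["opening"])
```

```text
16.8167 [ 642.19851009 -171.60716319  168.88079098] 0.46140400675697024 [-4.53368769  0.8125556  11.86035843] [0.21486451 0.85548396 0.79702997] 0.13590923938489824
```

Torque rises to 0.8 N m at 0.89 rad, so the stop is reached. I ease back slightly and let the cap rise.

Request:
apply_moves --commands "-1 0 0 0 -0.02; -1 -0.001 0 0 -0.02; -1 -0.002 0 0 -0.02; -1 -0.003 0 0 -0.02; -1 -0.004 0 0 -0.02"

```text
clock: 17.23
position: [642.2, -171.6, 169.1]
eef_rot: [-0.376, 1.537, 0.377]
contact_force: [0.6, 0.5, 0.3]
opening: 0.131
```

Request:
apply_moves --commands "-1 -0.001 0 0 0; -1 -0.002 0 0 0; -1 -0.003 0 0 0; -1 -0.004 0 0 0; -1 -0.004 0 0 0"

```text
clock: 17.65
position: [642.1, -171.6, 172.3]
eef_rot: [-0.375, 1.538, 0.377]
contact_force: [4.6, 0.7, -5.0]
opening: 0.133
```

Run:
```python
from h import *
s=observe()
print(s["clock"],s["position"],yaw(s),s["contact_force"],s["ft_torque"],s["opening"])
```

```text
17.65 [ 642.08521059 -171.64731462  172.28903   ] 0.4793374235175568 [ 4.61742073  0.6769395  -5.02688629] [ 0.07664042 -0.85771105  0.62360842] 0.1330693644227455
```

Request:
apply_moves --commands "-1 -0.0005 0 0 0; -1 -0.001 0 0 0; -1 -0.0015 0 0 0; -1 -0.0015 0 0 0; -1 -0.0015 0 0 0"

```text
clock: 18.07
position: [642.0, -171.6, 173.1]
eef_rot: [-0.375, 1.538, 0.377]
contact_force: [5.8, -0.1, -9.8]
opening: 0.136
```

Run:
```python
from h import *
s=observe()
print(s["clock"],s["position"],yaw(s),s["contact_force"],s["ft_torque"],s["opening"])
g=grab_frame("scene");crop(g,390,225,110,90,6,"s12.png")
```

```text
18.0667 [ 642.02228476 -171.63560748  173.07130933] 0.47921726161897293 [ 5.77704827 -0.10786622 -9.79164887] [ 0.04917066 -1.22689623  0.6383123 ] 0.13602765704366548
```

View pics/s12.png

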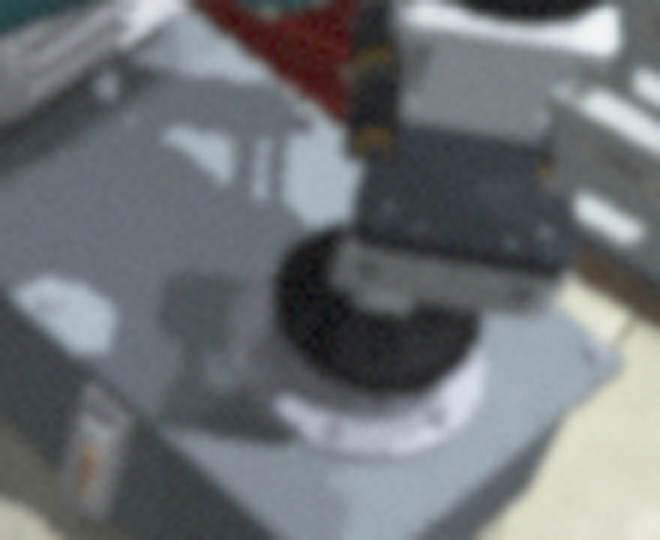

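Pulling up gives 10 N of resistance at about 4.2 mm above the pressed height. That fits lugs in the pockets. I relieve the pull and side torque, then open.

Request:
apply_moves --commands "-1 0.001 0 0 -0.01; -1 0.0025 0 0 -0.02; -1 0.0025 0 0 -0.02; -1 0.0025 0 0 -0.02; -1 0.0025 0 0 -0.02"

```text
clock: 18.53
position: [642.0, -171.7, 173.0]
eef_rot: [-0.391, 1.534, 0.391]
contact_force: [3.7, 1.9, -3.6]
opening: 0.131
```

Run:
```python
from h import *
s=observe()
print(s["clock"],s["position"],yaw(s),s["contact_force"],s["ft_torque"],s["opening"])
```

```text
18.5333 [ 642.01859321 -171.6552391   173.00277249] 0.49896143700521284 [ 3.7459443   1.92662317 -3.61273687] [ 0.39962348 -0.86059377  0.36681188] 0.13134260824745267
```

Nearly unloaded. I open, in place.

Request:
apply_moves --commands "-0.2 0 0 0 0; -0.2 0 0 0 0; -0.2 0 0 0 0; -0.2 0 0 0 0; -0.2 0 0 0 0"

```text
clock: 18.95
position: [641.4, -172.4, 172.8]
eef_rot: [-0.391, 1.536, 0.39]
contact_force: [-0.2, 0.7, 0.1]
opening: 0.395
```

Request:
apply_moves --commands "-0.2 0 0 0 0; -0.2 0 0 0 0; -0.2 0 0 0 0; -0.2 0 0 0 0; -0.2 0 0 0 0"

```text
clock: 19.37
position: [641.7, -171.9, 172.4]
eef_rot: [-0.391, 1.535, 0.391]
contact_force: [-0.2, 1.2, 0.0]
opening: 0.402
```

Request:
apply_moves --commands "-0.2 -0.005 0 0 0; -0.2 -0.012 0 0 0; -0.2 -0.02 0 0 0; -0.2 -0.03 0 0 0; -0.2 -0.04 0 0 0"

```text
clock: 19.78
position: [641.9, -171.9, 214.0]
eef_rot: [-0.392, 1.534, 0.391]
contact_force: [-0.1, -1.3, -0.9]
opening: 0.405
```

Request:
apply_moves --commands "-0.2 -0.02 0 0.0 0; -0.2 -0.05 0 0 0; -0.2 -0.08 0 0 0; -0.2 -0.08 0 0 0; -0.2 -0.08 0 0 0"

```text
clock: 20.2
position: [642.7, -172.2, 296.8]
eef_rot: [-0.394, 1.529, 0.388]
contact_force: [-0.1, 0.9, -0.2]
opening: 0.397
```

Run:
```python
from h import *
s=observe()
print(s["clock"],s["position"],yaw(s),s["contact_force"],s["opening"])
f=grab_frame("wrist");cv2.imwrite("pics/w13.png",cv2.convertScaleAbs(f["pixels"],alpha=1.5))
g=grab_frame("scene");crop(g,390,225,110,90,6,"s13.png")
```

```text
20.2 [ 642.72440916 -172.22467162  296.80093497] 0.499043385515021 [-0.10482681  0.85005357 -0.2219067 ] 0.39731792381052544
```

View pics/w13.png

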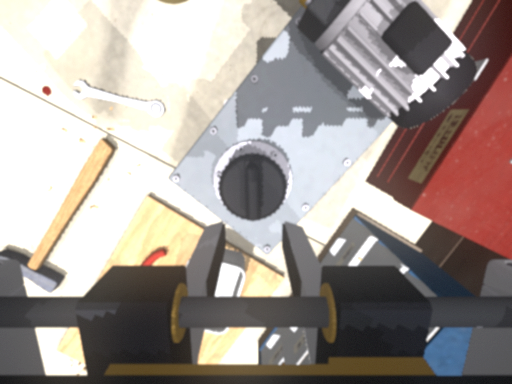

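View pics/s13.png

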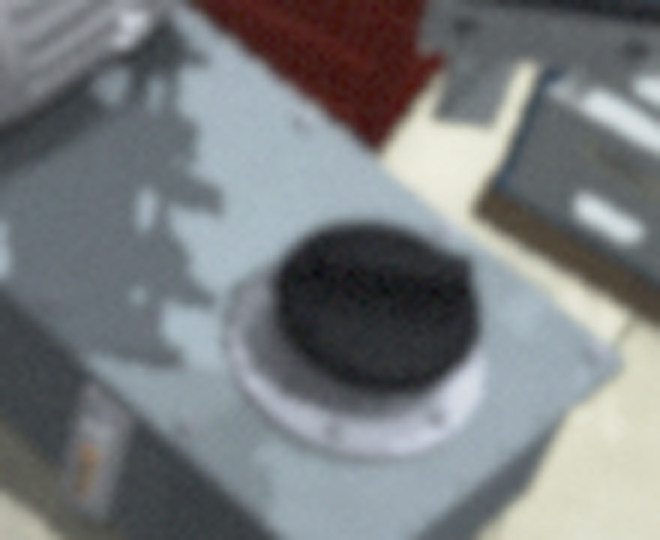

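Run:
```python
from h import *
s=observe();f=grab_frame("wrist");c=f["pixels"][140:230,205:295];c=cv2.convertScaleAbs(c,alpha=3,beta=20)
cv2.imwrite("pics/w14.png",cv2.resize(c,(720,720),interpolation=cv2.INTER_CUBIC));print(s["position"],yaw(s))
for z in (161,164,167): print(z,proj(f,[642,-171.5,z+12],s))
```

```text
[ 641.59730056 -171.84035655  292.00225966] 0.49902192902227727
161 [254.20709869 195.56110016]
164 [254.21289864 196.34635694]
167 [254.21881621 197.14753682]
```

View pics/w14.png

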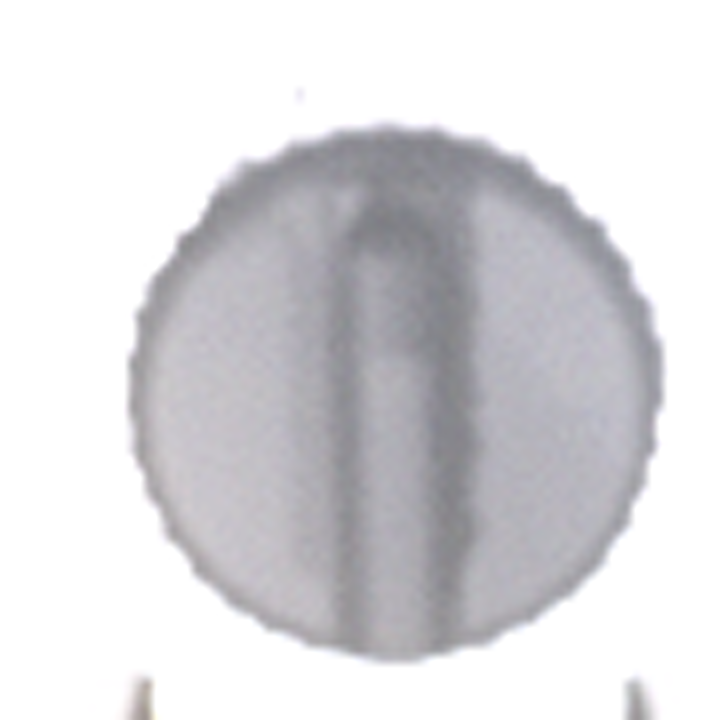

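The bar now lies at about -1.05 rad, 0.83 from the slots, which fits the pocket (0.79±0.05). As a height check I touch the bar's top lightly with closed fingers. Contact is expected at TCP z≈193 if locked and ≈190 if not.

Request:
apply_moves --commands "-1 0.015 0 0 0; -1 0.03 0 0 0; -1 0.045 0 0 0; -1 0.06 0 0 0; -1 0.075 0 0 0" --squeeze 10

```text
clock: 20.77
position: [640.8, -171.6, 214.2]
eef_rot: [-0.389, 1.539, 0.393]
contact_force: [0.7, 0.5, 0.5]
opening: 0.081
```

Request:
apply_moves --commands "-1 0.005 0 0 0; -1 0.010 0 0 0; -1 0.015 0 0 0; -1 0.018 0 0 0; -1 0.020 0 0 0"

```text
clock: 21.18
position: [641.9, -171.9, 197.6]
eef_rot: [-0.391, 1.535, 0.391]
contact_force: [-0.2, 0.6, 0.3]
opening: 0.005
```

Request:
apply_moves --commands "-1 0.0005 0 0 0; -1 0.001 0 0 0; -1 0.0015 0 0 0; -1 0.0015 0 0 0; -1 0.0015 0 0 0"

```text
clock: 21.6
position: [641.9, -171.9, 196.3]
eef_rot: [-0.391, 1.535, 0.391]
contact_force: [-0.3, -0.2, -0.1]
opening: 0.003
```

Request:
apply_moves --commands "-1 0.0005 0 0 0; -1 0.001 0 0 0; -1 0.001 0 0 0; -1 0.001 0 0 0; -1 0.001 0 0 0"

```text
clock: 22.02
position: [641.8, -171.9, 194.9]
eef_rot: [-0.391, 1.535, 0.391]
contact_force: [0.0, -0.2, 0.7]
opening: 0.006
```

Request:
apply_moves --commands "-1 0.0005 0 0 0; -1 0.001 0 0 0; -1 0.001 0 0 0; -1 0.001 0 0 0; -1 0.001 0 0 0"

```text
clock: 22.43
position: [641.8, -171.9, 194.0]
eef_rot: [-0.391, 1.535, 0.391]
contact_force: [0.5, -0.5, 0.0]
opening: 0.01
```

Request:
apply_moves --commands "-1 0.0005 0 0 0; -1 0.001 0 0 0; -1 0.001 0 0 0; -1 0.001 0 0 0; -1 0.001 0 0 0"

```text
clock: 22.85
position: [641.8, -171.9, 193.4]
eef_rot: [-0.391, 1.535, 0.391]
contact_force: [0.4, -1.0, 2.0]
opening: 0.008
```

Contact comes at TCP z≈193.4, so the grip point stands about 24.4 mm above the rim: locked. I back off.

Request:
apply_moves --commands "-1 -0.01 0 0 0; -1 -0.03 0 0 0; -1 -0.06 0 0 0; -1 -0.09 0 0 0; -1 -0.09 0 0 0"

```text
clock: 23.27
position: [643.6, -172.6, 291.6]
eef_rot: [-0.396, 1.524, 0.385]
contact_force: [0.2, 0.5, 1.9]
opening: 0.006
```

Run:
```python
from h import *
s=observe();f=grab_frame("top");cv2.imwrite("pics/t15.png",f["pixels"]);print(s["clock"],s["position"],s["contact_force"])
```

```text
23.2667 [ 643.55023016 -172.55509253  291.62892949] [0.15384356 0.54631455 1.88308507]
```

View pics/t15.png

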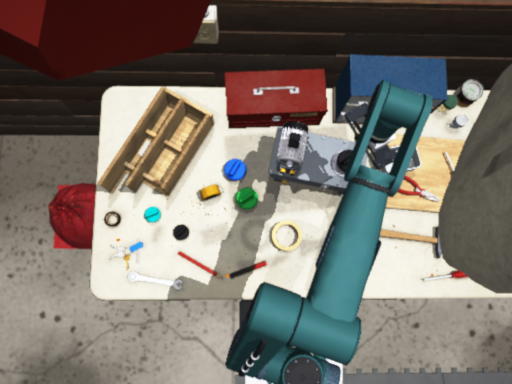

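The tape measure at (209,192) and masking tape at (287,236) are where they were. The 11 mm spanner is hidden behind the arm here, but the earlier wrist view showed it undisturbed on the bench. The arm is clear of the cap.

```bash
python3 -c "
from cell import sign_off
print(sign_off())"
```

```text
the job is handed in; nothing more can be done
None
```

The black filler cap is back on the neck, and my checks say it is locked. I handed the job in at about 23 s of the 70 s allowed. The hand-in itself gives no verdict.

**What I did:** I took the large black cap by its bar, carried it round the motor, and lowered it into slots measured at about -0.22 rad. It dropped in without catching on the lip. I pressed it down with 10–12 N, turned it clockwise until the torque rose to 0.8 N m, let it rise and opened the gripper.

**Last checks:**
- **Locked height:** touching the top of the bar put the grip point about 24.4 mm above the rim, within 22.5–25.6 mm.
- **Pull test:** before letting go, the cap resisted about 10 N of upward pull.
- **Angle:** the bar lies about 0.83 rad from the measured slots, against 0.79 ± 0.05. The stop was felt at about 0.87–0.89 rad of turn, a little more than the nominal 0.79. I put that down to a small starting misalignment.
- **Forces:** the readings I took never went above about 13 N.
- **Tilt and centring:** not measured separately after release. The cap looked upright and in place in the pictures.
- **Bystanders:** the tape measure and masking tape were unmoved in the last overhead picture. The spanner was hidden by the arm there, but I saw it undisturbed in an earlier wrist picture.

One failure on the way: I first raised the arm before the fingers had closed, and they shut on nothing. The cap stayed put and the second grasp held.

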